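# Clamp a chromatography column in the bench chuck

### The job

Take the short steel column out of the grey rack and stand it in the open bench chuck, nut end up, with its foot down on the chuck's floor. Then turn the chuck's sleeve clockwise (seen from above) until the three jaws have closed and hold the column firmly upright. Leave the vials in their wells and do not knock the amber bottle over.

Things in the scene. Friction and masses are not known exactly. Their poses are not given: they have to be found in the camera images.
- column: The steel column to be clamped, standing in one of the rack's six wells; mass about 60 g. A round barrel of 12 mm diameter, 0 to 56 mm above its origin, with a 16 mm round end nut from 56 to 72 mm (its top). Origin: centre of the foot; z runs along the axis to the nut. In the rack its foot is 8 mm and its top 80 mm above the bench.
- rack: Grey plastic rack fixed to the bench, 94 mm (x) by 138 mm (y), 34 mm high, with 2 by 3 wells 44 mm apart (at x = -22, 22; y = -44, 0, 44 mm), each 15 mm across and 26 mm deep. Origin: centre of its underside, z up.
- chuck: Self-centring bench chuck, bolted to the bench. Dark base flange 80 mm across and 12 mm high; above it, from 20 to 60 mm over the bench, a round knurled aluminium sleeve of 54 mm outside diameter. Origin: centre of the underside, on the vertical chuck axis, z up.
- chuck_seat (a point): Point on the chuck axis on the chuck's inner floor, 16 mm above the bench, where the centre of the column's foot belongs. With jaws open the mouth above it is about 19 mm across at sleeve value 0 (17.5 mm at 0.25).
- sleeve_top (a point): Point on the chuck axis at the height of the sleeve's top rim, 60 mm above the bench. A column standing in the chuck reaches 28 mm above it. The sleeve's outside (54 mm) can be gripped anywhere down to 40 mm below it, clear of the base flange 48 mm below.
- sleeve (a joint): Turn of the sleeve about the chuck axis (rad), growing clockwise seen from above: 0 jaws fully open, 1.5 stop; starts between 0 and 0.25. Each rad moves all three jaws 3 mm inwards; they meet the 12 mm column at about 1.17, turning on squeezes it elastically, firm from about 1.3. Takes about 0.25 N m, 0.5 when squeezing; stays where left, but springs back to about 1.37 if left tighter.
- jaw0: One of the three steel jaws, 17 mm wide, 12 mm long towards the axis, from 20 to 62 mm above the bench (2 mm proud of the sleeve). Its origin is on the chuck axis at the bench with the sleeve at 0, and shifts by the jaw's travel, along its own -x; its x axis points outwards from the axis to the jaw.
- jaw1: One of the three steel jaws, 17 mm wide, 12 mm long towards the axis, from 20 to 62 mm above the bench (2 mm proud of the sleeve). Its origin is on the chuck axis at the bench with the sleeve at 0, and shifts by the jaw's travel, along its own -x; its x axis points outwards from the axis to the jaw.
- jaw2: One of the three steel jaws, 17 mm wide, 12 mm long towards the axis, from 20 to 62 mm above the bench (2 mm proud of the sleeve). Its origin is on the chuck axis at the bench with the sleeve at 0, and shifts by the jaw's travel, along its own -x; its x axis points outwards from the axis to the jaw.
- vial0: Small sample vial with a black cap, 12 mm diameter, 32 mm high, standing in another well of the rack (its cap shows 6 mm above the rack). Origin: centre of the underside. To be left alone.
- vial1: Small sample vial with a black cap, 12 mm diameter, 32 mm high, standing in another well of the rack (its cap shows 6 mm above the rack). Origin: centre of the underside. To be left alone.
- vial2: Small sample vial with a black cap, 12 mm diameter, 32 mm high, standing in another well of the rack (its cap shows 6 mm above the rack). Origin: centre of the underside. To be left alone.
- bottle: Amber reagent bottle with white cap, 84 mm diameter, 170 mm high, standing beyond the task's things. Origin: centre of the underside, z up.

How it is judged:
By the outcome, as a careful person would: the job done as asked, in the order asked, and still so for the second after the job is handed in, with the robot touching nothing.
It also fails if it takes over 58 s, if anything falls off the work surface, if the arm or the gripper's body presses on something with over 40 N, if the wrist force passes 120 N, or if a joint passes its speed limit or range.

### The arm

A 6-joint arm with a two-finger parallel gripper is mounted at the origin on the work surface. World frame = base frame: x ahead of the robot, y to its left, z up, the work surface at z = 0. Lengths are in m, angles in rad, forces in N, time in s.
With the tool pointing down it reaches from about 0.3 to 0.775 m from the base axis. Payload 14.6 kg.
Tool frame: the origin (TCP) lies at the very end of the fingers, on their centre line; the grasp point (between the pads) lies 19 mm behind it; z points along the fingers, y is the line along which they close (so a half turn about z gives the same grasp; the last joint's range is limited). The gripper opens to 94 mm and grips with 3 to 60 N. Pads are 16 mm wide; open, the fingers measure 119 mm over their backs; the gripper's body (75 mm by 177 mm) begins 78 mm behind the grasp point.
Start: joints at [1.063, 0.3, 1.521, -0, 1.321, -0.067], TCP at [0.235, 0.497, 0.205] pointing down, gripper open.
Joint ranges: [-3.03, 3.03], [-0.79, 2.21], [0.23, 2.52], [-1.04, 4.18], [0, 3.07], [-2.55, 2.55]. Speed limits (rad/s): [2.22, 2.22, 2.57, 3.14, 3.14, 3.14].

### API

Orientations are given as [roll, pitch, yaw] about the fixed x, y, z axes, in that order (R = Rz(yaw) Ry(pitch) Rx(roll)).
In Python, from station import ctrl gives the robot as it stands. The module is installed in compiled form; this text tells all that it offers.
- The arm moves only by the tool step_arm, never from a script. Its argument "deltas" is a list of rows, each an object with "dp": the shift along the tool's x, y, z scaled (see below), a list of three; "twist": the turn about the tool's z scaled (see below). In form: [{"dp": [tx, ty, tz], "twist": twist}, ...]. A call has 1 to 12 rows; each row shifts and turns the commanded pose from where the row before left it, along the tool's axes as they then stand; what a row does not reach is not made up. The controller multiplies each number of a shift by 0.04 m and each number of a turn by 4 degrees. A row lasts 1/10 s, in which the tool goes at most 50 mm and 8.59 degrees, less where a joint would pass 70% of its speed; a pose out of reach is approached as far as the arm can. A call with a number of a shift or a turn outside -1 to 1 is refused whole. A call with a gripper value outside its range is refused whole. "gripper" is the opening, from -1 (shut) to 1 (fully open), set as the call begins (left out, the last holds). The fingers move at their own pace and stop on an object; "squeeze" is the grip in N (left out, the last holds). Time passes only in rows, so rows that do not move let the fingers close. It gives the time, the measured TCP pose, the force, the opening and the grip force at its end, in the units of the state.
- ctrl.get_obs(): the state, without advancing time (a new reading comes with each control period).
- ctrl.camera(name): name is "scene" or "top"; returns (picture, depth): 384x512x3 uint8, red, green, blue; 384x512 float32, m along the optical axis (not along the pixel's ray), 0 where there is no reading.
- ctrl.get_calibration(name): a dict with "fx", "fy", "cx", "cy" (pixels), "world_to_cam" (4x4, takes a point from world to camera coordinates). Camera axes: x right, y down, z forward; pixel columns grow to the right and rows downward; lengths in m; the calibration is good to about 2 mm. A picture is of the moment at which its call begins. get_calibration takes no time and is no camera call.
- ctrl.hand_in(): hands the job in; it is judged then, once.
Trained networks look in the newest picture that a camera, given by its name, has taken for a name from the list of things; names that differ only in an ending like _2 or _b are one class to them, and where a whole thing is asked for, a point or a joint stands for the part that bears it (a point fixed in the world has none). Each returns a list of dicts, best first, with "conf" (0 to 1); they miss things now and then, are a little off and sometimes report something else, mostly with a low value. They report only what shows in the picture. A call takes as long as a camera call.
- ctrl.spot_in(camera, label): "rect" ([left, top, right, bottom] as shares, 0 to 1, of the picture: columns of its width, rows of its height, round what is visible of it).
- ctrl.cut_out(camera, label): "pixels" (384x512 bool, what is visible of it) and "rect" ([left, top, right, bottom] as shares, 0 to 1, of the picture: columns of its width, rows of its height, round what is visible of it).
The state is a dict: "time_s": time; "qpos": joint angles; "joint_vel": joint speeds; "tau": joint torques, N m; "ee_pos": TCP position; "eef_rot": TCP orientation; "force": force on the tool from outside, world axes, zero at the start; "moment": the same for the moment, N m; "grip_width": finger opening in m; "grip_force": force on a finger pad.
Only numpy, scipy, OpenCV 4.12 (cv2) and the standard library are available. Lean on these libraries where they do the work, as an engineer would, in place of code of your own. Each camera call takes 0.05 s, during which the arm holds its last target. There are 200 camera calls.

## Working session

There is one attempt and no reset: what is moved stays moved. The work goes in short steps, Python scripts to look and compute and a tool call to move; the robot and the scene stay as the last step left them, time stands still between calls to the robot, and variables do not carry over. Pictures are saved under pics/ and viewed, at most 10 in all, crops included, and the job is handed in when it is done.

Besides the shell and the picture viewer there is one more tool, called after "Call:" as name(argument=value, ...) on one line, values as JSON. step_arm: Moves the arm, as the interface text tells. Its arguments: {"type":"object","properties":{"deltas":{"type":"array"},"gripper":{"type":"number"},"squeeze":{"type":"number"}},"required":["deltas"]}

```bash
mkdir -p pics
cat > h.py <<'E'
import numpy as np, cv2
from station import ctrl
def world(cam,d,uv):
    K=ctrl.get_calibration(cam); T=np.linalg.inv(np.array(K["world_to_cam"]))
    uv=np.atleast_2d(uv); z=d[uv[:,1].astype(int),uv[:,0].astype(int)]
    p=np.c_[(uv[:,0]-K["cx"])/K["fx"]*z,(uv[:,1]-K["cy"])/K["fy"]*z,z]
    return p@T[:3,:3].T+T[:3,3], z>0
def mask_world(cam,d,m):
    v,u=np.nonzero(m); p,ok=world(cam,d,np.c_[u,v]); return p[ok]
E
python3 - <<'E'
from h import *
print(ctrl.get_obs())
for c in ("scene","top"):
    im,d=ctrl.camera(c); cv2.imwrite(f"pics/{c}0.png",im[:,:,::-1]); np.save(f"{c}_d.npy",d)
    print(c,np.linalg.inv(np.array(ctrl.get_calibration(c)["world_to_cam"])).round(3).tolist(),ctrl.get_calibration(c)["fx"])
    for n in ("column","rack","chuck","sleeve","jaw0","vial0","bottle"):
        for r in ctrl.cut_out(c,n)[:3]:
            p=mask_world(c,d,r["pixels"])
            if len(p)==0: continue
            print(n,round(r["conf"],2),(np.array(r["rect"])*[512,384,512,384]).round(),len(p),"med",np.median(p,0).round(4),"lo",np.percentile(p,2,axis=0).round(4),"hi",np.percentile(p,98,axis=0).round(4))
E
```

```text
{'time_s': 0.0, 'qpos': array([ 1.06342959e+00,  3.00490689e-01,  1.52161324e+00,  2.19690495e-06,
        1.32069466e+00, -6.65980752e-02]), 'joint_vel': array([-1.08778255e-03, -8.80740020e-05,  3.93498917e-04,  5.01174941e-04,
        3.30710276e-04,  8.08222172e-04]), 'tau': array([ 5.68744736e-05, -5.31811738e+01, -3.52733445e+01,  7.08298758e-02,
        2.44007679e-02, -1.18161383e-04]), 'ee_pos': array([0.23451613, 0.49719128, 0.20486198]), 'eef_rot': array([-3.14038953e+00, -8.23770908e-05,  2.70082339e+00]), 'force': array([-1.20910083,  0.60602964, -0.20836069]), 'moment': array([0.00137131, 0.01688924, 0.03134554]), 'grip_force': 0.0, 'grip_width': 0.09393480518307269}
scene [[-0.444, 0.698, -0.561, 1.098], [0.896, 0.345, -0.281, 0.274], [-0.002, -0.628, -0.779, 0.73], [0.0, 0.0, 0.0, 1.0]] 367.46812348877705
rack 0.59 [179. 119. 235. 165.] 1529 med [ 0.4986 -0.1994  0.0333] lo [ 0.4347 -0.2794  0.003 ] hi [ 0.5445 -0.1373  0.0368]
chuck 0.68 [334. 201. 365. 240.] 972 med [0.5823 0.2387 0.0334] lo [0.5448 0.2026 0.0053] hi [0.6046 0.2728 0.0631]
sleeve 0.73 [340. 203. 365
[... 947 characters left out ...]
leeve 0.83 [152. 212. 184. 242.] 391 med [0.5727 0.2262 0.053 ] lo [0.5454 0.2087 0.013 ] hi [0.5992 0.2605 0.0641]
sleeve 0.55 [149. 209. 192. 247.] 1177 med [0.5686 0.2269 0.028 ] lo [0.5345 0.1981 0.0099] hi [0.605  0.2586 0.0653]
jaw0 0.66 [159. 232. 174. 238.] 76 med [0.5551 0.2284 0.063 ] lo [0.5474 0.2228 0.0399] hi [0.5611 0.2386 0.0666]
jaw0 0.54 [163. 215. 175. 231.] 93 med [0.5784 0.2228 0.0628] lo [0.5704 0.2122 0.0164] hi [0.5883 0.2433 0.0662]
jaw0 0.54 [150. 218. 163. 230.] 100 med [0.5729 0.2463 0.0619] lo [0.5651 0.2426 0.0252] hi [0.5811 0.2554 0.0658]
bottle 0.64 [270.  80. 316. 137.] 2028 med [ 0.7807 -0.0175  0.121 ] lo [ 0.757  -0.0569  0.0229] hi [0.8211 0.0173 0.173 ]
```

Run:
```python
import cv2,numpy as np
t=cv2.imread("pics/top0.png");s=cv2.imread("pics/scene0.png")
a=cv2.resize(t[225:301,350:440],(450,380),interpolation=cv2.INTER_CUBIC)
b=cv2.resize(t[200:256,140:200],(350,327),interpolation=cv2.INTER_CUBIC)
im=np.zeros((600,800,3),np.uint8);im[:380,:450]=a;im[:327,450:]=b
c=cv2.resize(s[105:175,170:245],(235,219),interpolation=cv2.INTER_CUBIC);im[381:,:235]=c
e=cv2.resize(s[195:245,325:375],(219,219),interpolation=cv2.INTER_CUBIC);im[381:,240:459]=e
f=cv2.resize(t,(292,219));im[381:,460:752]=f
cv2.imwrite("pics/m.png",im)
```

```text
(no output)
```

View pics/m.png

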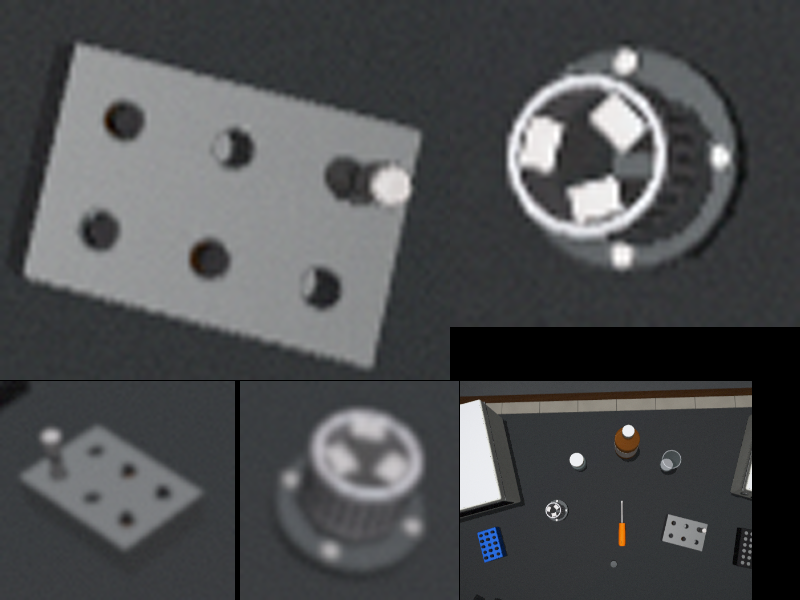

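View pics/scene0.png

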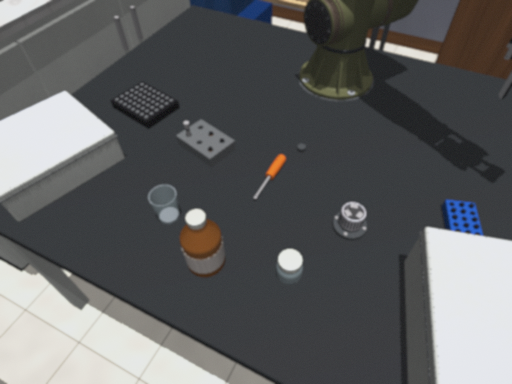

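```bash
cat >> h.py <<'E'
def onplane(cam,uv,h):
    K=ctrl.get_calibration(cam); T=np.linalg.inv(np.array(K["world_to_cam"]))
    r=T[:3,:3]@np.array([(uv[0]-K["cx"])/K["fx"],(uv[1]-K["cy"])/K["fy"],1]); return T[:3,3]+r*(h-T[2,3])/r[2]
def bright(im,box,thr):
    x0,y0,x1,y1=box; g=im[y0:y1,x0:x1].max(2).astype(float)
    n,l,s,c=cv2.connectedComponentsWithStats((g>thr).astype(np.uint8))
    return [(s[i],c[i]+[x0,y0],l==i) for i in range(1,n)],g
E
python3 - <<'E'
from h import *
im={c:cv2.imread(f"pics/{c}0.png") for c in("top","scene")}
# nut: weighted centroid over background
for c,box in(("top",(420,254,438,271)),("scene",(176,114,196,134))):
    x0,y0,x1,y1=box; g=im[c][y0:y1,x0:x1].max(2).astype(float); 
    print(c,"max",g.max(),"med",np.median(g))
    for t in (.55,.7):
        thr=np.median(g)+t*(g.max()-np.median(g)); w=np.clip(g-thr,0,None); v,u=np.mgrid[y0:y1,x0:x1]
        uv=((u*w).sum()/w.sum(),(v*w).sum()/w.sum()); print(np.round(uv,2),(w>0).sum(),onplane(c,uv,.08).round(4))
# ring: outer ellipse of bright component
for c,box in(("top",(148,206,178,246)),("scene",(336,198,370,224))):
    comps,g=bright(im[c],box,0)
    for t in(110,130,150):
        m=(g>t).astype(np.uint8); cs,_=cv2.findContours(m,cv2.RETR_EXTERNAL,cv2.CHAIN_APPROX_NONE)
        k=max(cs,key=lambda q:cv2.boundingRect(q)[2]*cv2.boundingRect(q)[3]); e=cv2.fitEllipse(k)
        uv=np.array(e[0])+box[:2]; print(c,t,uv.round(2),np.round(e[1],1),onplane(c,uv,.06).round(4))
# rack rectangle in top
d=np.load("top_d.npy"); r=ctrl.cut_out("top","rack")[0]
p=mask_world("top",d,r["pixels"]); q=p[(p[:,2]>.028)&(p[:,2]<.042)]
print(cv2.minAreaRect((q[:,:2]*1000).astype(np.float32)))
E
```

```text
top max 225.0 med 122.0
[428.05 261.7 ] 39 [ 0.4957 -0.2628  0.08  ]
[428.05 261.69] 37 [ 0.4957 -0.2628  0.08  ]
scene max 189.0 med 66.0
[185.79 122.17] 18 [ 0.4964 -0.2597  0.08  ]
[185.77 122.16] 12 [ 0.4964 -0.2597  0.08  ]
top 110 [163.26 225.55] [25.7 30.5] [0.5697 0.2354 0.06  ]
top 130 [163.29 225.58] [25.7 30.2] [0.5697 0.2354 0.06  ]
top 150 [163.   226.31] [26.1 27.2] [0.5682 0.2359 0.06  ]
scene 110 [353.43 211.65] [20.1 25.3] [0.569  0.2373 0.06  ]
scene 130 [353.58 211.54] [18.9 24.6] [0.5685 0.2375 0.06  ]
scene 150 [353.42 211.56] [18.5 23.9] [0.5687 0.2372 0.06  ]
((486.64654541015625, -214.2086944580078), (138.96969604492188, 93.90089416503906), 74.76359558105469)
```

Call:
step_arm(deltas=[{"dp":[-0.3,-0.3,0],"twist":0},{"dp":[-0.6,-0.6,0],"twist":0},{"dp":[-0.6,-0.6,0],"twist":0},{"dp":[-0.6,-0.6,0],"twist":0},{"dp":[-0.6,-0.6,0],"twist":0},{"dp":[-0.6,-0.6,0],"twist":0},{"dp":[-0.6,-0.6,0],"twist":0},{"dp":[-0.6,-0.6,0],"twist":0},{"dp":[-0.6,-0.6,0],"twist":0},{"dp":[-0.6,-0.6,0],"twist":0},{"dp":[-0.6,-0.6,0],"twist":0},{"dp":[-0.6,-0.6,0],"twist":0}])

```text
time_s: 2.05
ee_pos: [0.3668, 0.1287, 0.2057]
eef_rot: [3.141, 0.001, 2.701]
force: [-0.8, 1.2, 0.4]
grip_width: 0.0938
grip_force: 0.0
```

Call:
step_arm(deltas=[{"dp":[-0.6,-0.6,0],"twist":0},{"dp":[-0.6,-0.6,0],"twist":0},{"dp":[-0.6,-0.6,0],"twist":0},{"dp":[-0.6,-0.6,0],"twist":0},{"dp":[-0.6,-0.6,0],"twist":0},{"dp":[-0.6,-0.6,0],"twist":0},{"dp":[-0.6,-0.6,0],"twist":0},{"dp":[-0.6,-0.6,0],"twist":0},{"dp":[-0.6,-0.6,0],"twist":0},{"dp":[-0.6,-0.6,0],"twist":0},{"dp":[-0.4,-0.5,0],"twist":0},{"dp":[0,0,0],"twist":0}])

```text
time_s: 3.25
ee_pos: [0.4872, -0.2166, 0.2049]
eef_rot: [-3.141, -0.0, 2.698]
force: [-0.4, 0.6, -0.1]
grip_width: 0.0935
grip_force: 0.0
```

```bash
cat >> h.py <<'E'
from scipy.spatial.transform import Rotation as R
def to(p):
    o=ctrl.get_obs(); d=R.from_euler("xyz",o["eef_rot"]).as_matrix().T@(np.array(p)-o["ee_pos"])
    print("t",o["time_s"],"pos",o["ee_pos"].round(4),"rpy",o["eef_rot"].round(4),"q",o["qpos"].round(3),"F",o["force"].round(1),"M",o["moment"].round(2),"w",o["grip_width"],o["grip_force"]); print("units",(d/.04).round(3))
E
python3 -c "
from h import *
to([.496,-.2615,.12])"
```

```text
t 3.25 pos [ 0.4872 -0.2166  0.2049] rpy [-3.1413e+00 -4.0000e-04  2.6984e+00] q [-0.487  0.263  1.569 -0.     1.31  -1.614] F [-0.4  0.6 -0.1] M [ 0.02 -0.03  0.04] w 0.09354470798304838 0.0
units [-0.681 -0.92   2.124]
```

Call:
step_arm(deltas=[{"dp":[-0.35,-0.46,0.5],"twist":0},{"dp":[-0.33,-0.46,0.8],"twist":0},{"dp":[0,0,0.8],"twist":0},{"dp":[0,0,0],"twist":0},{"dp":[0,0,0],"twist":0}])

```text
time_s: 3.75
ee_pos: [0.4962, -0.2586, 0.1224]
eef_rot: [3.141, -0.0, 2.701]
force: [0.2, -0.1, 0.3]
grip_width: 0.094
grip_force: 0.0
```

Run:
```python
from h import *
to([.496,-.2615,.056])
o=[]
for c,x,y in(("top",380,200),("scene",150,70)):
    im,d=ctrl.camera(c); o.append(cv2.resize(im[y:y+100,x:x+100,::-1],(400,400),interpolation=cv2.INTER_CUBIC))
cv2.imwrite("pics/g1.png",np.hstack(o))
```

```text
t 3.75 pos [ 0.4962 -0.2586  0.1224] rpy [ 3.1415e+00 -1.0000e-04  2.7013e+00] q [-0.546  0.401  1.586  0.     1.154 -1.677] F [ 0.2 -0.1  0.3] M [-0.05  0.   -0.02] w 0.09397189081215986 0.0
units [-0.027 -0.067  1.659]
```

View pics/g1.png

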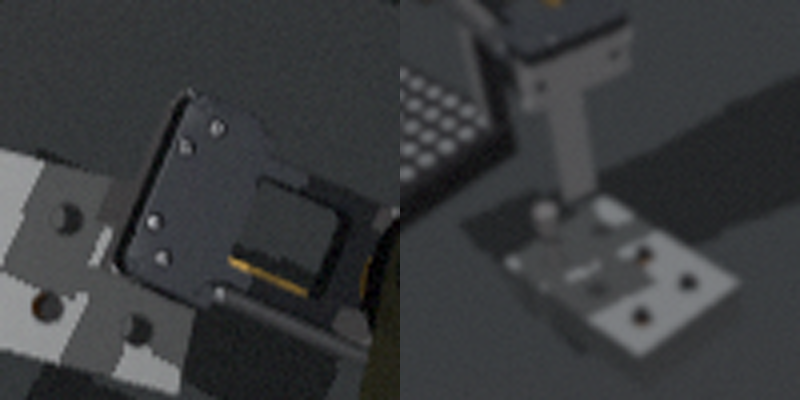

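Call:
step_arm(deltas=[{"dp":[-0.03,-0.07,0.4],"twist":0},{"dp":[0,0,0.5],"twist":0},{"dp":[0,0,0.45],"twist":0},{"dp":[0,0,0.3],"twist":0},{"dp":[0,0,0],"twist":0},{"dp":[0,0,0],"twist":0}])

```text
time_s: 4.45
ee_pos: [0.4964, -0.2624, 0.0566]
eef_rot: [-3.141, 0.001, 2.701]
force: [-0.5, -0.4, -0.0]
grip_width: 0.0939
grip_force: 0.0
```

Call:
step_arm(deltas=[{"dp":[0,0,0],"twist":0},{"dp":[0,0,0],"twist":0},{"dp":[0,0,0],"twist":0},{"dp":[0,0,0],"twist":0},{"dp":[0,0,0],"twist":0},{"dp":[0,0,0],"twist":0},{"dp":[0,0,0],"twist":0},{"dp":[0,0,0],"twist":0},{"dp":[0,0,0],"twist":0},{"dp":[0,0,0],"twist":0}], gripper=-1, squeeze=25)

```text
time_s: 5.45
ee_pos: [0.4959, -0.2622, 0.0554]
eef_rot: [3.142, -0.0, 2.701]
force: [-0.7, 0.3, -0.3]
grip_width: 0.0176
grip_force: 0.1
```

Call:
step_arm(deltas=[{"dp":[0,0,0],"twist":0},{"dp":[0,0,0],"twist":0},{"dp":[0,0,0],"twist":0}])

```text
time_s: 5.75
ee_pos: [0.4959, -0.2623, 0.0554]
eef_rot: [-3.142, -0.0, 2.701]
force: [0.0, -0.1, -0.7]
grip_width: 0.0145
grip_force: 25.0
```

Call:
step_arm(deltas=[{"dp":[0,0,-0.2],"twist":0},{"dp":[0,0,-0.4],"twist":0},{"dp":[0,0,-0.5],"twist":0},{"dp":[0,0,-0.6],"twist":0},{"dp":[0,0,-0.6],"twist":0},{"dp":[0,0,-0.4],"twist":0},{"dp":[0,0,0],"twist":0},{"dp":[0,0,0],"twist":0}])

```text
time_s: 6.55
ee_pos: [0.4958, -0.2622, 0.1632]
eef_rot: [3.142, -0.0, 2.701]
force: [-0.1, -0.2, -1.8]
grip_width: 0.0144
grip_force: 25.0
```

Run:
```python
from h import *
to([.496,-.2615,.056])
o=[]
for c,x,y in(("top",380,200),("scene",140,60)):
    im,d=ctrl.camera(c); o.append(cv2.resize(im[y:y+100,x:x+100,::-1],(400,400),interpolation=cv2.INTER_CUBIC))
cv2.imwrite("pics/g2.png",np.hstack(o))
```

```text
t 6.55 pos [ 0.4958 -0.2622  0.1632] rpy [ 3.1416e+00 -1.0000e-04  2.7008e+00] q [-0.552  0.361  1.541 -0.     1.24  -1.682] F [-0.1 -0.2 -1.8] M [0.05 0.01 0.03] w 0.014403955077787526 24.99983754416462
units [1.000e-03 1.700e-02 2.679e+00]
```

View pics/g2.png

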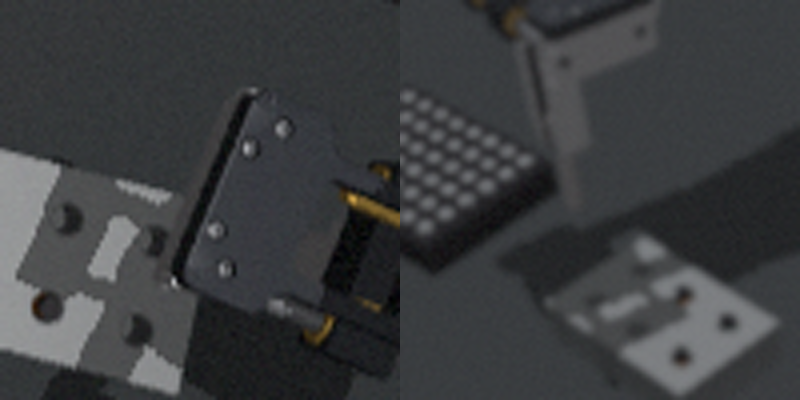

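Run:
```python
from h import *
K=ctrl.get_calibration("scene");T=np.array(K["world_to_cam"])
im,d=ctrl.camera("scene")
o=ctrl.get_obs()["ee_pos"]
for h in(.163,.187,.171,.115):
    p=T[:3,:3]@np.array([o[0],o[1],h])+T[:3,3]; u,v=K["fx"]*p[0]/p[2]+K["cx"],K["fy"]*p[1]/p[2]+K["cy"]; print(h,round(u,1),round(v,1),"crop",(u-140)*4,(v-60)*4)
c=cv2.resize(im[60:130,160:210,::-1],(500,700)[:2],interpolation=cv2.INTER_CUBIC)[:600]
c=cv2.convertScaleAbs(c,alpha=2); cv2.imwrite("pics/g3.png",c)
```

```text
0.163 179.7 96.1 crop 158.99855035976327 144.30994557897776
0.187 178.0 88.0 crop 152.06482621127088 111.9368070483194
0.171 179.2 93.4 crop 156.71846038746276 133.66434345307
0.115 183.0 111.3 crop 172.0628004486499 205.30613880346004
```

View pics/g3.png

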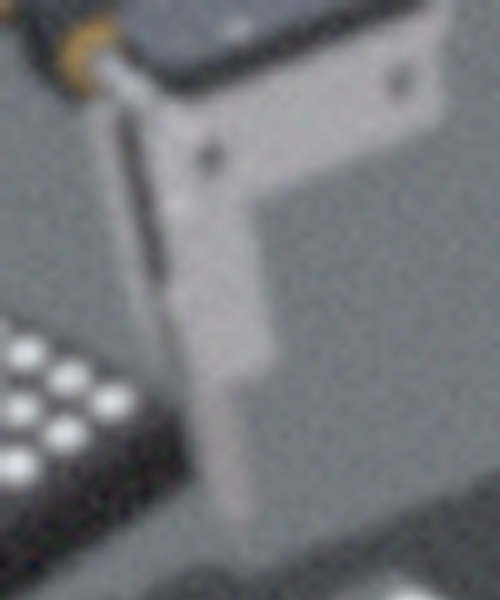

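Call:
step_arm(deltas=[{"dp":[0.1,0.3,0],"twist":0},{"dp":[0.18,0.6,0],"twist":0},{"dp":[0.18,0.6,0],"twist":0},{"dp":[0.18,0.6,0],"twist":0},{"dp":[0.18,0.6,0],"twist":0},{"dp":[0.18,0.6,0],"twist":0},{"dp":[0.18,0.6,0],"twist":0},{"dp":[0.18,0.6,0],"twist":0},{"dp":[0.18,0.6,0],"twist":0},{"dp":[0.18,0.6,0],"twist":0},{"dp":[0.18,0.6,0],"twist":0},{"dp":[0.18,0.6,0],"twist":0}])

```text
time_s: 7.9
ee_pos: [0.538, 0.0247, 0.163]
eef_rot: [-3.141, -0.001, 2.701]
force: [-0.1, 0.3, -1.4]
grip_width: 0.015
grip_force: 25.0
```

Call:
step_arm(deltas=[{"dp":[0.18,0.6,0],"twist":0},{"dp":[0.18,0.6,0],"twist":0},{"dp":[0.18,0.6,0],"twist":0},{"dp":[0.18,0.6,0],"twist":0},{"dp":[0.18,0.6,0],"twist":0},{"dp":[0.18,0.6,0],"twist":0},{"dp":[0.18,0.6,0],"twist":0},{"dp":[0.18,0.6,0],"twist":0},{"dp":[0.15,0.35,0],"twist":0},{"dp":[0,0,0],"twist":0},{"dp":[0,0,0],"twist":0}])

```text
time_s: 9.0
ee_pos: [0.5684, 0.236, 0.1632]
eef_rot: [-3.141, -0.0, 2.701]
force: [-0.3, 0.3, -0.1]
grip_width: 0.0146
grip_force: 25.0
```

Run:
```python
from h import *
to([.569,.2362,.125])
```

```text
t 9.0 pos [0.5684 0.236  0.1632] rpy [-3.1410e+00 -3.0000e-04  2.7011e+00] q [ 0.334  0.48   1.372 -0.     1.29  -0.796] F [-0.3  0.3 -0.1] M [ 0.01 -0.02  0.  ] w 0.014570308339315786 24.999892309424467
units [-0.01   0.012  0.954]
```

Call:
step_arm(deltas=[{"dp":[0,0,0.3],"twist":0},{"dp":[0,0,0.4],"twist":0},{"dp":[0,0,0.3],"twist":0},{"dp":[0,0,0],"twist":0},{"dp":[0,0,0],"twist":0}])

```text
time_s: 9.5
ee_pos: [0.5689, 0.2359, 0.1235]
eef_rot: [-3.141, -0.0, 2.7]
force: [0.1, -0.3, -0.0]
grip_width: 0.0147
grip_force: 25.0
```

Run:
```python
from h import *
to([.569,.2362,.125])
o=ctrl.get_obs()["ee_pos"]
ims={}
for c in("scene","top"):
    K=ctrl.get_calibration(c);T=np.array(K["world_to_cam"]); ims[c],d=ctrl.camera(c); np.save(c+"_2.npy",ims[c])
    for n,q in(("foot",[o[0],o[1],o[2]-.0475]),("seatmouth",[.569,.2362,.062])):
        p=T[:3,:3]@np.array(q)+T[:3,3]; print(c,n,K["fx"]*p[0]/p[2]+K["cx"],K["fy"]*p[1]/p[2]+K["cy"])
a=cv2.resize(ims["scene"][185:245,325:375,::-1],(500,600),interpolation=cv2.INTER_CUBIC)
b=cv2.resize(ims["top"][205:250,140:190,::-1],(300,270),interpolation=cv2.INTER_CUBIC)
im=np.zeros((600,800,3),np.uint8);im[:,:500]=a;im[:270,500:]=b
cv2.imwrite("pics/g4.png",cv2.convertScaleAbs(im,alpha=1.6))
```

```text
t 9.5 pos [0.5689 0.2359 0.1235] rpy [-3.1414e+00 -1.0000e-04  2.7003e+00] q [ 0.334  0.519  1.411 -0.     1.212 -0.796] F [ 0.1 -0.3 -0. ] M [ 0.04 -0.06  0.01] w 0.014661256497979057 24.99992191849742
units [ 0.     0.007 -0.038]
scene foot 354.2169552989677 207.15737567888112
scene seatmouth 353.12867379167295 210.96167093298268
top foot 160.48814225494533 225.78438193357326
top seatmouth 162.5567646461047 225.89927274939177
```

View pics/g4.png

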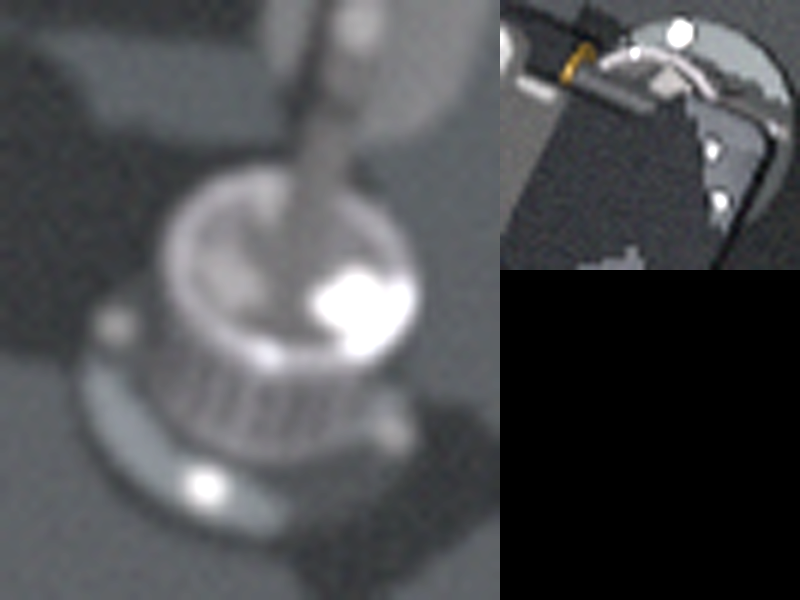

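Run:
```python
import numpy as np
im=np.load("scene_2.npy").max(2)
print("     ",*range(348,366))
for r in range(195,216): print(r,im[r,348:366])
```

```text
348 349 350 351 352 353 354 355 356 357 358 359 360 361 362 363 364 365
195 [63 63 64 63 56 47 42 44 49 55 59 61 66 71 80 81 82 84]
196 [64 63 65 62 60 51 41 47 56 59 58 60 63 75 81 81 82 83]
197 [65 65 64 63 60 51 47 54 63 66 66 66 70 77 83 84 84 83]
198 [63 62 60 61 58 53 48 56 65 69 72 71 74 79 79 77 78 77]
199 [51 51 49 53 47 47 50 58 68 73 73 70 73 73 72 72 69 70]
200 [42 43 45 47 46 47 53 64 69 73 74 70 63 66 64 67 65 64]
201 [52 58 67 67 68 62 61 67 70 72 74 67 56 56 62 63 65 65]
202 [ 81  87  97 101  95  84  71  68  72  74  70  64  53  53  59  66  63  65]
203 [105 108 111 114 108  94  78  72  73  74  74  69  57  50  53  59  65  64]
204 [108 106 108 113 106  93  74  71  74  76  81  85  79  65  63  63  64  66]
205 [ 97  94 101 107 100  87  74  71  73  78  86  95  99  89  79  74  65  65]
206 [ 91  88  91 100  94  78  71  74  75  76  82  94 101 105  99  87  69  64]
207 [ 88  81  83  87  86  76  72  74  75  76  82  87  96 102 106 102  82  70]
208 [ 89  81  75  79  78  74  73  75  74  79  83  86  86  95 105 109  98  80]
209 [ 93  81  77  77  77  76  73  77  76  80  85  87  86  84  94 103 103  87]
210 [ 99  88  79  76  75  75  75  76  78  82  87  87  88  84  89  98 105  94]
211 [104  97  86  78  77  76  73  77  78  86  94 108 118 109  99 100 109 103]
212 [109 107  98  84  77  73  75  77  83  93 116 143 157 152 130 119 129 127]
213 [110 111 102  90  80  75  75  82 103 126 151 175 187 182 163 148 158 157]
214 [111 107 102  91  79  76  76  94 129 163 181 191 196 193 175 165 177 176]
215 [103  96  92  86  77  73  78  97 141 176 195 198 199 192 175 173 188 178]
```

Call:
step_arm(deltas=[{"dp":[0,0,0.15],"twist":0},{"dp":[0,0,0.15],"twist":0},{"dp":[0,0,0.15],"twist":0},{"dp":[0,0,0.15],"twist":0},{"dp":[0,0,0],"twist":0},{"dp":[0,0,0],"twist":0}])

```text
time_s: 10.2
ee_pos: [0.5688, 0.2363, 0.0993]
eef_rot: [-3.141, -0.0, 2.701]
force: [-0.1, 0.1, 0.7]
grip_width: 0.0144
grip_force: 25.0
```

Call:
step_arm(deltas=[{"dp":[0,0,0.15],"twist":0},{"dp":[0,0,0.15],"twist":0},{"dp":[0,0,0.15],"twist":0},{"dp":[0,0,0.15],"twist":0},{"dp":[0,0,0.15],"twist":0},{"dp":[0,0,0],"twist":0},{"dp":[0,0,0],"twist":0}])

```text
time_s: 10.9
ee_pos: [0.5688, 0.2363, 0.0694]
eef_rot: [-3.142, -0.0, 2.701]
force: [-0.1, 0.6, 0.3]
grip_width: 0.0145
grip_force: 25.0
```

```bash
python3 -c "
from h import *
to([.569,.2362,.064])"
```

```text
t 10.9 pos [0.5688 0.2363 0.0694] rpy [-3.1415e+00 -1.0000e-04  2.7008e+00] q [ 0.334  0.58   1.453  0.     1.109 -0.796] F [-0.1  0.6  0.3] M [ 0.04  0.03 -0.06] w 0.014509460360748292 24.999915914959274
units [-0.005 -0.     0.135]
```

Call:
step_arm(deltas=[{"dp":[0,0,0.05],"twist":0},{"dp":[0,0,0.04],"twist":0},{"dp":[0,0,0.03],"twist":0},{"dp":[0,0,0.02],"twist":0},{"dp":[0,0,0],"twist":0},{"dp":[0,0,0],"twist":0}])

```text
time_s: 11.5
ee_pos: [0.5688, 0.2363, 0.0639]
eef_rot: [3.142, 0.0, 2.701]
force: [-0.3, 0.1, -0.3]
grip_width: 0.0146
grip_force: 25.0
```

Call:
step_arm(deltas=[{"dp":[0,0,0.012],"twist":0},{"dp":[0,0,0],"twist":0},{"dp":[0,0,0],"twist":0}])

```text
time_s: 11.8
ee_pos: [0.5688, 0.2363, 0.0634]
eef_rot: [3.141, 0.0, 2.701]
force: [0.5, -0.2, -0.2]
grip_width: 0.0149
grip_force: 25.0
```

Call:
step_arm(deltas=[{"dp":[0,0,0],"twist":0},{"dp":[0,0,0],"twist":0},{"dp":[0,0,0],"twist":0},{"dp":[0,0,0],"twist":0},{"dp":[0,0,0],"twist":0},{"dp":[0,0,0],"twist":0},{"dp":[0,0,0],"twist":0},{"dp":[0,0,0],"twist":0},{"dp":[0,0,0],"twist":0},{"dp":[0,0,0],"twist":0}], gripper=1)

```text
time_s: 12.8
ee_pos: [0.5688, 0.2363, 0.0634]
eef_rot: [-3.142, -0.0, 2.701]
force: [0.6, -0.6, -0.5]
grip_width: 0.091
grip_force: 0.0
```

Call:
step_arm(deltas=[{"dp":[0,0,0.2],"twist":0},{"dp":[0,0,0.3],"twist":0},{"dp":[0,0,0.25],"twist":0},{"dp":[0,0,0],"twist":0},{"dp":[0,0,0],"twist":0}])

```text
time_s: 13.3
ee_pos: [0.5687, 0.2363, 0.0329]
eef_rot: [-3.141, -0.001, 2.701]
force: [0.6, -0.1, -0.3]
grip_width: 0.0938
grip_force: 0.0
```

Run:
```python
from h import *
to([.569,.2362,.032])
im,d=ctrl.camera("scene")
cv2.imwrite("pics/g5.png",cv2.convertScaleAbs(cv2.resize(im[180:245,320:380,::-1],(540,585),interpolation=cv2.INTER_CUBIC),alpha=1.6))
```

```text
t 13.3 pos [0.5687 0.2363 0.0329] rpy [-3.1411e+00 -5.0000e-04  2.7008e+00] q [ 0.334  0.628  1.472  0.     1.043 -0.796] F [ 0.6 -0.1 -0.3] M [ 0.08 -0.03  0.02] w 0.09378896064267828 0.0
units [-0.009  0.002  0.023]
```

View pics/g5.png

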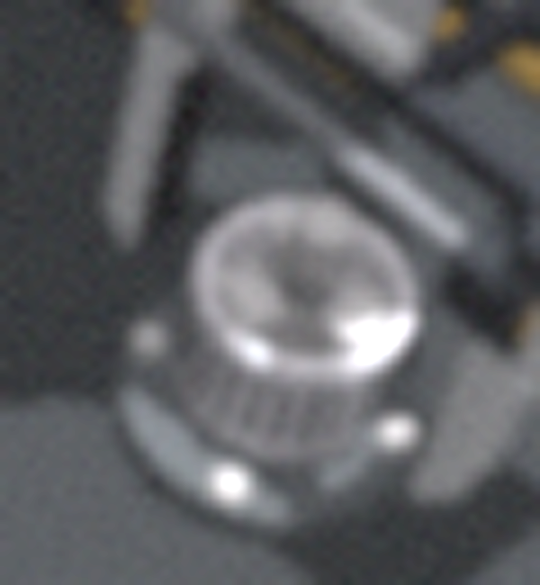

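Run:
```python
from h import *
im,d=ctrl.camera("scene")
v,u=np.mgrid[192:226,338:372]; p,ok=world("scene",d,np.c_[u.ravel(),v.ravel()])
z=(p[:,2]*1000).round().astype(int).reshape(u.shape)
print("cols",338,371)
for r in range(0,34): print(192+r,*z[r])
for n in("column",):
    for r in ctrl.cut_out("scene",n): print(r["conf"],(np.array(r["rect"])*[512,384,512,384]).round(),mask_world("scene",d,r["pixels"]).mean(0))
```

```text
cols 338 371
192 88 89 86 82 80 4 0 3 -1 2 -2 -1 141 145 148 148 149 149 148 -1 -1 0 1 1 0 164 165 168 170 170 173 174 175 174
193 85 85 81 77 76 -1 2 -3 1 0 1 -1 -2 1 146 146 149 149 149 148 2 -2 1 -2 0 1 -1 165 167 169 172 173 174 173
194 81 79 79 73 70 -1 -2 0 -1 0 -2 -3 -1 0 1 145 147 148 148 147 147 1 -1 -1 2 1 1 4 165 167 168 171 172 174
195 79 74 71 70 67 1 -2 1 2 1 3 -2 1 0 0 -1 143 147 148 148 149 150 0 1 1 0 1 0 1 164 166 168 169 173
196 74 72 68 67 1 0 -1 0 -1 1 -1 0 1 3 1 1 0 144 145 148 148 148 149 148 0 3 0 1 0 2 164 164 168 169
197 72 70 65 63 0 1 0 0 0 -2 -1 1 0 0 1 0 1 2 -1 146 148 148 149 147 148 1 0 -1 -4 -1 2 0 165 167
198 65 62 61 55 1 0 -1 1 0 -1 2 -1 0 2 1 1 -2 -1 -1 -2 146 146 150 149 149 149 -2 1 0 1 1 0 0 165
199 60 59 54 52 1 0 0 0 -2 0 3 0 0 730 -3 1 -1 1 1 -1 -1 144 146 148 149 148 149 2 1 1 -3 1 0 -1
200 57 53 52 0 2 -2 2 -1 0 0 4 0 4 2 -1 -1 3 1 1 -2 -1 1 146 146 150 147 150 151 0 1 1 1 0 0
201 53 48 44 -1 -3 -2 2 0 1 0 1 0 1 0 0 2 1 1 -1 -2 0 2 0 144 145 147 149 150 149 150 -1 -1 -1 0
202 46 46 41 0 0 -2 -1 0 -1 0 0 61 59 61 60 62 87 90 88 87 1 -3 3 4 
[... 1779 characters left out ...]
0 -1 1 -1 91
220 13 12 26 37 39 44 45 48 50 55 57 57 58 59 60 59 60 58 62 60 61 61 59 58 55 51 12 13 0 -3 0 0 3 89
221 11 13 27 33 36 41 43 48 49 52 53 53 54 56 57 58 59 59 56 57 58 57 54 54 48 40 13 13 1 1 -1 -1 83 86
222 14 11 24 30 36 37 40 44 47 46 48 51 51 52 53 53 55 55 54 55 53 52 51 48 44 36 12 13 12 -1 -1 -2 80 83
223 13 11 22 26 30 34 37 40 39 42 46 47 46 50 49 49 51 53 50 50 50 48 48 41 38 11 14 730 11 0 2 -1 78 81
224 12 13 14 24 30 31 33 36 37 41 44 44 44 47 45 47 46 47 46 730 47 43 44 35 27 12 13 14 13 1 0 70 76 79
225 12 12 11 16 22 26 30 35 36 36 38 38 41 42 41 42 44 42 40 43 41 38 35 31 12 13 12 14 11 1 0 71 71 75
0.59 [351. 202. 360. 220.] [0.57188715 0.23811627 0.07610587]
```

Call:
step_arm(deltas=[{"dp":[0,0,0],"twist":0},{"dp":[0,0,0],"twist":0},{"dp":[0,0,0],"twist":0},{"dp":[0,0,0],"twist":0},{"dp":[0,0,0],"twist":0},{"dp":[0,0,0],"twist":0},{"dp":[0,0,0],"twist":0},{"dp":[0,0,0],"twist":0}], gripper=-1, squeeze=50)

```text
time_s: 14.25
ee_pos: [0.5683, 0.2352, 0.0333]
eef_rot: [-3.139, -0.001, 2.7]
force: [-4.9, -7.3, 4.2]
grip_width: 0.053
grip_force: 50.0
```

Call:
step_arm(deltas=[{"dp":[0,0,0],"twist":0.3},{"dp":[0,0,0],"twist":0.7},{"dp":[0,0,0],"twist":1},{"dp":[0,0,0],"twist":1}])

```text
time_s: 14.65
ee_pos: [0.5683, 0.2352, 0.0333]
eef_rot: [-3.139, -0.0, 2.489]
force: [-5.0, -8.9, 4.8]
grip_width: 0.0526
grip_force: 50.0
```

```bash
python3 -c "
from h import *
to([.569,.2362,.032])"
```

```text
t 14.65 pos [0.5683 0.2352 0.0333] rpy [-3.1389e+00 -2.0000e-04  2.4887e+00] q [ 0.333  0.627  1.473 -0.002  1.045 -0.584] F [-5.  -8.9  4.8] M [-1.5   0.88  0.23] w 0.05263783645702903 49.99960720539093
units [0.001 0.032 0.032]
```

Call:
step_arm(deltas=[{"dp":[0,-0.03,0],"twist":1},{"dp":[0,0,0],"twist":1},{"dp":[0,0,0],"twist":1},{"dp":[0,0,0],"twist":1},{"dp":[0,0,0],"twist":1},{"dp":[0,0,0],"twist":1},{"dp":[0,0,0],"twist":1},{"dp":[0,0,0],"twist":1},{"dp":[0,0,0],"twist":1},{"dp":[0,0,0],"twist":1}])

```text
time_s: 15.65
ee_pos: [0.5683, 0.2352, 0.0333]
eef_rot: [3.141, 0.0, 1.791]
force: [3.0, 0.2, -1.9]
grip_width: 0.0529
grip_force: 50.0
```

```bash
python3 -c "
from h import *
to([.569,.2362,.032])"
```

```text
t 15.65 pos [0.5683 0.2352 0.0333] rpy [3.1414e+00 4.0000e-04 1.7907e+00] q [ 0.333  0.625  1.475 -0.     1.041  0.113] F [ 3.   0.2 -1.9] M [-0.3  -0.05  0.23] w 0.05286094021720999 49.997089644894004
units [0.021 0.024 0.033]
```

Turned 0.91 rad so far; torque 0.23 N m. Continue in small steps watching the torque.

Call:
step_arm(deltas=[{"dp":[0,0,0],"twist":1},{"dp":[0,0,0],"twist":1},{"dp":[0,0,0],"twist":0}])

```text
time_s: 15.95
ee_pos: [0.5682, 0.2351, 0.0333]
eef_rot: [3.141, 0.0, 1.652]
force: [3.1, -1.1, -0.5]
grip_width: 0.0528
grip_force: 50.0
```

```bash
python3 -c "
from h import *
to([.569,.2362,.032])"
```

```text
t 15.95 pos [0.5682 0.2351 0.0333] rpy [3.1414e+00 2.0000e-04 1.6523e+00] q [ 0.333  0.625  1.475 -0.     1.041  0.252] F [ 3.1 -1.1 -0.5] M [-0.31 -0.11 -0.28] w 0.05283018001144828 49.999567195773125
units [0.025 0.021 0.033]
```

Call:
step_arm(deltas=[{"dp":[0,0,0],"twist":1},{"dp":[0,0,0],"twist":0}])

```text
time_s: 16.15
ee_pos: [0.5683, 0.2352, 0.0333]
eef_rot: [3.141, 0.0, 1.584]
force: [3.8, -1.4, -1.7]
grip_width: 0.053
grip_force: 50.0
```

```bash
python3 -c "
from h import *
to([.569,.2362,.032])"
```

```text
t 16.15 pos [0.5683 0.2352 0.0333] rpy [3.1413e+00 1.0000e-04 1.5843e+00] q [ 0.333  0.625  1.475 -0.     1.041  0.32 ] F [ 3.8 -1.4 -1.7] M [-0.44 -0.2  -0.27] w 0.05303538489771268 49.99925762414932
units [0.026 0.019 0.034]
```

Call:
step_arm(deltas=[{"dp":[0,0,0],"twist":1},{"dp":[0,0,0],"twist":0}])

```text
time_s: 16.35
ee_pos: [0.5683, 0.2352, 0.0333]
eef_rot: [3.141, 0.0, 1.515]
force: [4.7, -2.2, -3.0]
grip_width: 0.0528
grip_force: 50.0
```

```bash
python3 -c "
from h import *
to([.569,.2362,.032])"
```

```text
t 16.35 pos [0.5683 0.2352 0.0333] rpy [3.1413e+00 1.0000e-04 1.5154e+00] q [ 0.333  0.625  1.475 -0.     1.041  0.388] F [ 4.7 -2.2 -3. ] M [-0.47 -0.37 -0.19] w 0.052811583924603285 49.99892234802246
units [0.026 0.017 0.033]
```

Call:
step_arm(deltas=[{"dp":[0,0,0],"twist":0.6},{"dp":[0,0,0],"twist":0.6}])

```text
time_s: 16.55
ee_pos: [0.5683, 0.2352, 0.0334]
eef_rot: [3.141, 0.0, 1.433]
force: [4.3, -1.1, -1.7]
grip_width: 0.0528
grip_force: 50.0
```

```bash
python3 -c "
from h import *
to([.569,.2362,.032])"
```

```text
t 16.55 pos [0.5683 0.2352 0.0334] rpy [3.1412e+00 2.0000e-04 1.4331e+00] q [ 0.333  0.625  1.475 -0.     1.041  0.471] F [ 4.3 -1.1 -1.7] M [-0.39 -0.39  0.35] w 0.05275795906119447 49.997383542358875
units [0.028 0.015 0.034]
```

Call:
step_arm(deltas=[{"dp":[0,0,0],"twist":0.6},{"dp":[0,0,0],"twist":0.6}])

```text
time_s: 16.75
ee_pos: [0.5683, 0.2352, 0.0334]
eef_rot: [3.141, 0.0, 1.349]
force: [4.4, -2.1, -1.9]
grip_width: 0.0524
grip_force: 50.0
```

```bash
python3 -c "
from h import *
to([.569,.2362,.032])"
```

```text
t 16.75 pos [0.5683 0.2352 0.0334] rpy [3.1411e+00 1.0000e-04 1.3494e+00] q [ 0.333  0.625  1.475 -0.     1.041  0.555] F [ 4.4 -2.1 -1.9] M [-0.43 -0.35  0.53] w 0.05244938864005553 49.997389297932386
units [0.029 0.012 0.034]
```

Call:
step_arm(deltas=[{"dp":[0,0,0],"twist":0.6}])

```text
time_s: 16.85
ee_pos: [0.5683, 0.2352, 0.0333]
eef_rot: [3.141, 0.0, 1.308]
force: [5.0, -2.1, -2.9]
grip_width: 0.0525
grip_force: 50.0
```

```bash
python3 -c "
from h import *
to([.569,.2362,.032])"
```

```text
t 16.85 pos [0.5683 0.2352 0.0333] rpy [3.1411e+00 2.0000e-04 1.3076e+00] q [ 3.330e-01  6.250e-01  1.475e+00 -1.000e-03  1.041e+00  5.970e-01] F [ 5.  -2.1 -2.9] M [-0.35 -0.4   0.58] w 0.052518497701144265 49.99708232469857
units [0.029 0.011 0.033]
```

Call:
step_arm(deltas=[{"dp":[0,0,0],"twist":0.6}])

```text
time_s: 16.95
ee_pos: [0.5683, 0.2352, 0.0333]
eef_rot: [3.141, 0.0, 1.266]
force: [4.7, -1.7, -3.2]
grip_width: 0.0527
grip_force: 50.0
```

```bash
python3 -c "
from h import *
to([.569,.2362,.032])"
```

```text
t 16.95 pos [0.5683 0.2352 0.0333] rpy [3.1411e+00 2.0000e-04 1.2658e+00] q [ 3.330e-01  6.250e-01  1.475e+00 -1.000e-03  1.041e+00  6.380e-01] F [ 4.7 -1.7 -3.2] M [-0.41 -0.36  0.66] w 0.05272747425383232 49.99718268401921
units [0.03  0.01  0.033]
```

Call:
step_arm(deltas=[{"dp":[0,0,0],"twist":0.6},{"dp":[0,0,0],"twist":0.2}])

```text
time_s: 17.15
ee_pos: [0.5684, 0.2355, 0.0333]
eef_rot: [3.141, -0.0, 1.211]
force: [6.7, 1.7, -4.3]
grip_width: 0.0525
grip_force: 50.0
```

```bash
python3 -c "
from h import *
to([.569,.2362,.032])"
```

```text
t 17.15 pos [0.5684 0.2355 0.0333] rpy [ 3.1407e+00 -4.0000e-04  1.2108e+00] q [ 0.333  0.625  1.475 -0.     1.041  0.693] F [ 6.7  1.7 -4.3] M [ 0.47 -0.67  1.42] w 0.05253094466655036 50.00137805007398
units [0.023 0.007 0.034]
```

Call:
step_arm(deltas=[{"dp":[0,0,0],"twist":0},{"dp":[0,0,0],"twist":0},{"dp":[0,0,0],"twist":0},{"dp":[0,0,0],"twist":0},{"dp":[0,0,0],"twist":0},{"dp":[0,0,0],"twist":0},{"dp":[0,0,0],"twist":0},{"dp":[0,0,0],"twist":0}], gripper=1)

```text
time_s: 17.95
ee_pos: [0.5681, 0.2354, 0.0334]
eef_rot: [-3.142, -0.0, 1.207]
force: [0.6, 0.6, 0.6]
grip_width: 0.0943
grip_force: 0.0
```

Call:
step_arm(deltas=[{"dp":[0,0,-0.3],"twist":0},{"dp":[0,0,-0.5],"twist":0},{"dp":[0,0,-0.7],"twist":0},{"dp":[0,0,-0.7],"twist":0},{"dp":[0,0,-0.7],"twist":0},{"dp":[0,0,-0.7],"twist":0},{"dp":[0,0,-0.7],"twist":0},{"dp":[-0.7,0,0],"twist":0},{"dp":[-0.7,0,0],"twist":0},{"dp":[-0.7,0,0],"twist":0},{"dp":[-0.7,0,0],"twist":0},{"dp":[-0.5,0,0],"twist":0}])

```text
time_s: 19.15
ee_pos: [0.5205, 0.1107, 0.2065]
eef_rot: [3.141, -0.0, 1.206]
force: [0.5, 0.4, 1.2]
grip_width: 0.0938
grip_force: 0.0
```

Run:
```python
from h import *
o=[]
for c,b in(("scene",(320,180,60,65)),("top",(135,195,60,65)),("top",(350,228,90,72))):
    im,d=ctrl.camera(c);x,y,w,h=b
    o.append(cv2.resize(im[y:y+h,x:x+w,::-1],(266,288),interpolation=cv2.INTER_CUBIC))
    if c=="scene" or x==135:
        v,u=np.mgrid[y:y+h,x:x+w]; p,ok=world(c,d,np.c_[u.ravel(),v.ravel()]); p=p[ok]
        for lo,hi in((.084,.092),(.066,.080)):
            q=p[(p[:,2]>lo)&(p[:,2]<hi)&(np.hypot(p[:,0]-.5685,p[:,1]-.236)<.02)]; print(c,lo,len(q),q.mean(0).round(4))
cv2.imwrite("pics/g6.png",np.hstack(o));
```

```text
scene 0.084 35 [0.5683 0.2379 0.0874]
scene 0.066 23 [0.5723 0.2378 0.0741]
top 0.084 43 [0.5708 0.2348 0.089 ]
top 0.066 8 [0.574  0.2301 0.0723]
```

View pics/g6.png

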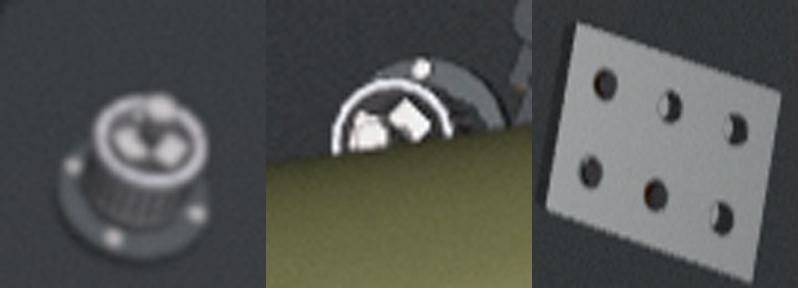

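```bash
python3 -c "
from station import ctrl
print(ctrl.hand_in())"
```

```text
the job is handed in; nothing more can be done
None
```

The column stands nut end up in the chuck, with its top measured about 88 mm above the bench as it should be. I turned the sleeve clockwise to its stop so the jaws clamp the column. The rack looks undisturbed and the arm never went near the bottle. The job was handed in at about 19 s, and no verdict was returned.

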